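# Nest the processor bowls, fit the lid and hold it at pulse

## Robot

A 6-joint arm with a two-finger parallel gripper is mounted at the origin on the work surface. World frame = base frame: x ahead of the robot, y to its left, z up, the work surface at z = 0. Lengths are in mm, angles in rad, forces in N, time in s.
With the tool pointing down it reaches from about 275 to 750 mm from the base axis. Payload 10.2 kg.
Tool frame: the origin (TCP) lies at the very end of the fingers, on their centre line; the grasp point (between the pads) lies 19 mm behind it; z points along the fingers, y is the line along which they close (so a half turn about z gives the same grasp; the last joint's range is limited). The gripper opens to 85 mm and grips with 20 to 120 N. Pads are 22 mm wide; open, the fingers measure 114 mm over their backs; the gripper's body (76 mm by 85 mm) begins 54 mm behind the grasp point. The pads swing forward as they close: fully open they stand 13 mm farther back than shut.
Start: joints at [-1.422, 0.313, 1.498, -0, 1.331, -0.223], TCP at [190.717, -489.14, 231.294] pointing down, gripper open.
Joint ranges: [-2.94, 2.94], [-0.97, 2.17], [0.19, 2.56], [-1.23, 4.37], [0.02, 3.11], [-2.88, 2.88]. Speed limits (rad/s): [2.39, 2.39, 3.01, 3.14, 3.14, 3.14].

## Interface

Orientations are given as a unit quaternion [w, x, y, z].
In Python, from rig import * gives the robot as it stands. The module is installed in compiled form; this text tells all that it offers.
- The arm moves only by the shell command python3 -m crank 'ROWS' [FORCE]. ROWS is JSON, a list that holds one entry, the list of rows, each a list of 7 numbers: the shift along the tool's x, y, z in units of 25 mm (1.0 is 25 mm), then the turn, a rotation vector about the tool's x, y, z in units of 8 degrees (1.0 is 8 degrees), then the finger opening in mm, from 0 to 85.4. A call has exactly 8 rows; each row shifts and turns the commanded pose from where the row before left it, along the tool's axes as they then stand; what a row does not reach is not made up. A row lasts 1/10 s, in which the tool goes at most 50 mm and 8.59 degrees, less where a joint would pass 70% of its speed; a pose out of reach is approached as far as the arm can. A call is refused whole if a number of a shift passes 1 or a number of a turn 1, either way. A call with a gripper value outside its range is refused whole. The fingers move at their own pace and stop on an object; FORCE is the grip in N (left out, the last holds). Time passes only in rows, so rows that do not move let the fingers close, or fill a call up. It gives the time, the measured TCP pose, the force, the opening and the grip force at its end, in the units of the state.
- sense(): the state, without advancing time (a new reading comes with each control period).
- capture(name): name is "scene" or "top" or "wrist"; returns the picture (420x560x3 uint8, blue, green, red); there is no depth.
- camera_model(name): a dict with "fx", "fy", "cx", "cy" (pixels), "world_from_camera" (4x4, takes a point from camera to world coordinates); the wrist camera has in their place "T_tool_cam" (4x4, takes a point from camera to tool coordinates, whose origin is the TCP and whose axes are the flange's). Camera axes: x right, y up, looking along -z (the intrinsics and any distortion apply to the point x, -y, -z); pixel columns grow to the right and rows downward; lengths in mm; the calibration is good to about 2 mm. A picture is of the moment at which its call begins: read the wrist's pose just before it. camera_model takes no time and is no camera call.
- finish_job(): hands the job in; it is judged then, once.
The state is a dict: "time_s": time; "joints": joint angles; "dq": joint speeds; "tau": joint torques, N m; "eef_pos": TCP position; "ee_rot": TCP orientation; "force": force on the tool from outside, world axes, zero at the start; "wrist_torque": the same for the moment, N m; "grip_width": opening from 0.0 (shut) to 1.0 (fully open); "grip_force": force on a finger pad.
Only numpy, scipy, OpenCV 4.12 (cv2) and the standard library are available. Lean on these libraries where they do the work, as an engineer would, in place of code of your own. Each camera call takes 0.05 s, during which the arm holds its last target. There are 200 camera calls.

## Task

Set up the mini food processor on the island: put the medium steel bowl in the processor's well and let go of it, then nest the small steel bowl inside it and let go, then lower the lid with its two lugs through the two slots of the collar until it sits flat, and twist it clockwise (seen from above) until its bar points at the single narrow pulse ribs, halfway to the lock. Do not turn it on to the lock click, and finish while still gripping the lid's bar and holding it at pulse against its return spring; set the bowls and lid down rather than dropping them, and leave everything else on the counter where it stands.

Things in the scene. Friction and masses are not known exactly. Their poses are not given: they have to be found in the camera images.
- processor: mini food processor, fixed: round white motor base (170 mm wide, 90 mm tall) under a grey round wall 150 mm wide, open at the top, 160 mm above the counter; inside, a well of 114 mm bore. Origin: centre of its underside; z up. Its two lid slots lie along its +x and -x axes. Ribs outside the collar, on both sides, clockwise from above: broad block = slot; single narrow rib = pulse; pair = lock
- well (a point): centre of the well's flat floor, on the processor's axis, 90 mm above the counter, 70 mm below the collar top; axes as the processor's
- collar (a point): centre of the collar's top face, on the processor's axis, 160 mm above the counter; axes as the processor's. The collar has a 5 mm thick inward ledge, flush with the top, leaving a 121 mm opening, cut by two slots half a turn apart, each 24 degrees (25 mm) wide, out to 67 mm from the axis. Ribs reach 93 mm. The lock click comes 80 to 90 degrees past the slots, with resistance from about 68
- pulse_mark: single narrow pulse rib on the collar's outside, 45 degrees clockwise from the processor's +x slot, 84 mm from the axis, 150 mm above the counter; its x axis points straight outwards from the processor's axis. A twin rib (not listed) lies on the other side, half a turn away. The lid is at pulse when its x axis (bar) lies along this x axis, either way round
- pulse_ring (a joint): rad; sprung switch ring hidden under the ledge, pushed clockwise by the lid's lugs. 0 at rest, grows clockwise. The lugs meet it after about 0.12 rad of twist, so it reads the lid's twist from the slots minus 0.12: about 0.66 at pulse, 1.45 at the lock. The spring pushes back with 0.12 N m at rest, 0.25 at pulse, and turns a released lid back
- medium_bowl: medium bowl: steel, 106 mm across the rim, 44 mm tall, wall 3.5 mm, floor 4 mm, with a solid upright centre post to grip: 16 mm in diameter, tapered over its last 4 mm, top 38 mm above the underside. Room around the post to 47 mm radius, so open the fingers only part way. Origin: centre of its underside; z up. 4 mm play all round in the well. About 160 g
- small_bowl: small bowl: steel, 90 mm across the rim, 40 mm tall, wall 3 mm, with an upright centre hub to grip: 27 mm in diameter, top 44 mm above the underside; room around it to 40 mm radius. The hub is hollow below (21 mm bore, 38 mm deep) and slides over the medium bowl's post. Origin: centre of its underside; z up. Nested, it rests on the medium bowl's floor, 4 mm above that underside. About 120 g
- lid: lid: grey disc 140 mm across with an upright black grip bar along its x axis (64 mm long, 14 thick, 18 to 49 mm above the origin). Below, a plug 114 mm across, 13 mm deep, with two lugs at its lower edge along +x and -x, to 64 mm from the axis, 13 mm wide, 6 tall. Origin: centre of the plug's underside; z up. Fitted, the disc rests on the collar, origin 13 mm below its top. About 170 g
- pepper_mill: dark wooden pepper mill, 48 mm wide, 134 mm tall, standing upright near the processor; stands by, leave it alone. Origin: centre of its underside
- mug: blue ceramic mug with a handle, 80 mm wide, 92 mm tall; stands by, leave it alone. Origin: centre of its underside
- storage_jar: amber glass jar with steel cap, 72 mm wide, 110 mm tall; stands by, leave it alone. Origin: centre of its underside
- mixing_bowl: white ceramic mixing bowl, 170 mm wide, 75 mm tall; stands by, leave it alone. Origin: centre of its underside
- cup: white handleless ceramic cup, 72 mm wide, 70 mm tall; stands by, leave it alone. Origin: centre of its underside
- wooden_spoon: wooden spoon lying flat, 220 mm long; leave it alone. Origin near its middle

How it is judged (in metres and radians):
On the way, in this order (a step that is already met when the one before it is completed fails the run):
1. the medium bowl sits in the well, let go (horizontal distance between medium_bowl and well below 0.008 m and z of medium_bowl in the frame of well between -0.004 and 0.004 m and angle between medium_bowl's own z axis and vertical below 0.08 rad and contact force between the fingers and medium_bowl below 0.5 N), for 0.15 s.
2. the small bowl is nested in the medium bowl in the well, let go (horizontal distance between medium_bowl and well below 0.008 m and z of medium_bowl in the frame of well between -0.004 and 0.004 m and angle between each of medium_bowl, small_bowl's own z axis and vertical below 0.08 rad and horizontal distance between small_bowl and medium_bowl below 0.008 m and z of small_bowl in the frame of medium_bowl between 0 and 0.008 m and contact force between the fingers and small_bowl below 0.5 N), for 0.15 s.
3. the lid sits flat on the collar with its lugs down in the slots, not yet twisted (horizontal distance between medium_bowl and well below 0.008 m and z of medium_bowl in the frame of well between -0.004 and 0.004 m and angle between each of medium_bowl, small_bowl's own z axis and vertical below 0.08 rad and horizontal distance between small_bowl and medium_bowl below 0.008 m and z of small_bowl in the frame of medium_bowl between 0 and 0.008 m and horizontal distance between lid and collar below 0.006 m and z of lid in the frame of collar between -0.0165 and -0.0095 m and angle between lid's own z axis and vertical below 0.06 rad and angle between the x axis of lid and the x axis of processor, either way round below 0.25 rad), for 0.1 s.
At the end, for the whole second after the job is handed in: Bowls nested in the well (8 mm centre, 4 mm height); lid seated flat under the ledge (6 mm centre, 3.5 mm height, 3 deg tilt), bar within 10 deg of the pulse ribs, switch ring 0.45 to 0.87 rad, still, and gripped by the fingers (over 3 N) through the last second (horizontal distance between medium_bowl and well below 0.008 m and z of medium_bowl in the frame of well between -0.004 and 0.004 m and angle between each of medium_bowl, small_bowl's own z axis and vertical below 0.08 rad and horizontal distance between small_bowl and medium_bowl below 0.008 m and z of small_bowl in the frame of medium_bowl between 0 and 0.008 m and horizontal distance between lid and collar below 0.006 m and z of lid in the frame of collar between -0.0165 and -0.0095 m and angle between lid's own z axis and vertical below 0.06 rad and angle between the x axis of lid and the x axis of pulse_mark, either way round below 0.18 rad and value of joint pulse_ring between 0.45 and 0.87 rad and contact force between the fingers and lid above 3 N and angular speed of lid below 0.2 rad/s); the arm keeps its last pose, push and grip.
It fails at once if the lid is turned on to the lock (switch ring beyond 1.2 rad) (value of joint pulse_ring above 1.2 rad).
It fails at once if a bowl or the lid is dropped (falls faster than 0.6 m/s with nothing touching it) ((contact force between anything else and medium_bowl below 0.05 N and linear speed of medium_bowl above 0.6 m/s) or (contact force between anything else and small_bowl below 0.05 N and linear speed of small_bowl above 0.6 m/s) or (contact force between anything else and lid below 0.05 N and linear speed of lid above 0.6 m/s)).
It fails at once if a bystander is disturbed (moved over 30 mm) (distance of any of pepper_mill, mug, storage_jar, mixing_bowl, wooden_spoon, cup from where it was at the start of the episode above 0.03 m).
It also fails if it takes over 72 s, if anything falls off the work surface, if the arm or the gripper's body presses on something with over 40 N, if the wrist force passes 120 N, or if a joint passes its speed limit or range.

## Working session

There is one attempt and no reset: what is moved stays moved. The work goes in short steps, Python scripts to look and compute and a shell command to move; the robot and the scene stay as the last step left them, time stands still between calls to the robot, and variables do not carry over. Pictures are saved under pics/ and viewed, at most 10 in all, crops included, and the job is handed in when it is done.

```bash
mkdir -p pics; python3 - <<'E'
from rig import *
import cv2,numpy as np
s=sense();print({k:np.round(v,3).tolist() for k,v in s.items()})
for n in("top","scene","wrist"):
    cv2.imwrite(f"pics/{n}0.png",capture(n)); m=camera_model(n); print(n,{k:np.round(v,4).tolist() if not isinstance(v,str) else v for k,v in m.items()})
E
```

```text
{'time_s': 0.0, 'joints': [-1.422, 0.313, 1.498, -0.0, 1.331, -0.223], 'dq': [0.0, 0.001, 0.001, 0.002, 0.001, -0.0], 'tau': [0.001, -41.227, -25.974, -0.0, 0.004, -0.0], 'eef_pos': [190.665, -488.876, 230.735], 'ee_rot': [-0.001, 0.983, 0.185, 0.0], 'force': [-0.321, -0.245, 0.772], 'wrist_torque': [-0.01, -0.002, 0.046], 'grip_force': 0.0, 'grip_width': 1.003}
top {'fx': 419.777, 'fy': 419.777, 'cx': 282.3792, 'cy': 201.7519, 'world_from_camera': [[-0.0235, 0.9913, -0.1297, 396.193], [-0.9997, -0.0234, 0.0029, -13.0767], [-0.0002, 0.1297, 0.9915, 1242.2774], [0.0, 0.0, 0.0, 1.0]]}
scene {'fx': 491.2273, 'fy': 491.2273, 'cx': 282.2149, 'cy': 206.5702, 'world_from_camera': [[0.561, -0.6288, 0.5384, 1249.5141], [0.8277, 0.4369, -0.3521, -494.8356], [-0.0138, 0.6432, 0.7656, 1132.1335], [0.0, 0.0, 0.0, 1.0]]}
wrist {'fx': 345.4121, 'fy': 345.4121, 'cx': 278.3227, 'cy': 207.3248, 'T_tool_cam': [[0.0004, 0.9546, 0.2978, 75.1593], [1.0, -0.0006, 0.0004, -0.4172], [0.0005, 0.2978, -0.9546, -142.3644], [0.0, 0.0, 0.0, 1.0]]}
```

View pics/top0.png

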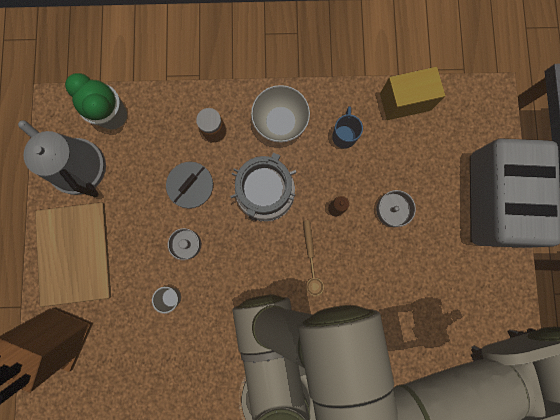

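View pics/scene0.png

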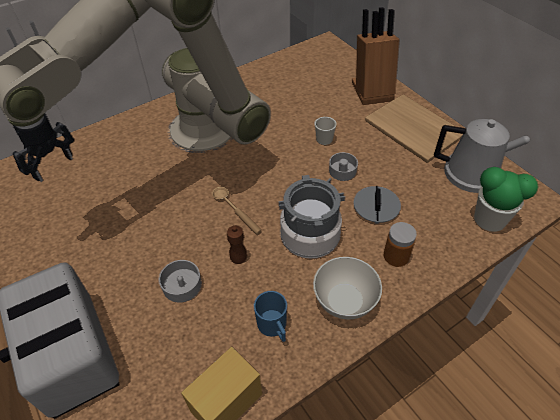

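The top view shows the medium bowl near (396,208), the small bowl near (184,244), the lid near (190,185) and the processor near (265,187). The pepper mill is at (340,206), between the processor and the medium bowl.

```bash
cat > h.py <<'E'
from rig import *
import cv2,numpy as np
from scipy.spatial.transform import Rotation as R
def pose():
    s=sense();q=s['ee_rot'];T=np.eye(4);T[:3,:3]=R.from_quat([q[1],q[2],q[3],q[0]]).as_matrix();T[:3,3]=s['eef_pos'];return T
def cam(n,T=None):
    m=camera_model(n);K=np.array([[m['fx'],0,m['cx']],[0,m['fy'],m['cy']],[0,0,1]])
    W=np.array(m['world_from_camera']) if n!='wrist' else T@np.array(m['T_tool_cam']);return K,W
def pix2w(c,uv,z):
    K,W=c;d=np.linalg.inv(K)@np.array([uv[0],uv[1],1.]);d=W[:3,:3]@(d*[1,-1,-1]);return W[:3,3]+d*(z-W[2,3])/d[2]
def proj(c,P):
    K,W=c;p=(np.atleast_2d(P)-W[:3,3])@W[:3,:3]*[1,-1,-1];p=p@K.T;return p[:,:2]/p[:,2:]
def circ(xy,z,r,a=None):
    a=np.linspace(0,2*np.pi,90) if a is None else a
    return np.c_[xy[0]+r*np.cos(a),xy[1]+r*np.sin(a),np.full(len(a),z)]
E
python3 - <<'E'
from h import *
im=cv2.imread('pics/top0.png')
a=cv2.resize(im[150:260,155:305],None,fx=5.3,fy=5.3,interpolation=cv2.INTER_CUBIC)[:583]
cv2.imwrite('pics/c1.png',a)
c=cam('top')
for n,uv,z in[('proc',(264.5,187),160),('med',(396.5,209),40),('small',(184,243.5),40),('lid',(189.5,185),16),('mill',(341,204),134)]:print(n,pix2w(c,uv,z).round(1))
E
```

```text
proc [577.7  29.5 160. ]
med [ 524.7 -344.9   40. ]
small [440.  266.7  40. ]
lid [613.1 257.2  16. ]
mill [ 531.5 -172.1  134. ]
```

View pics/c1.png

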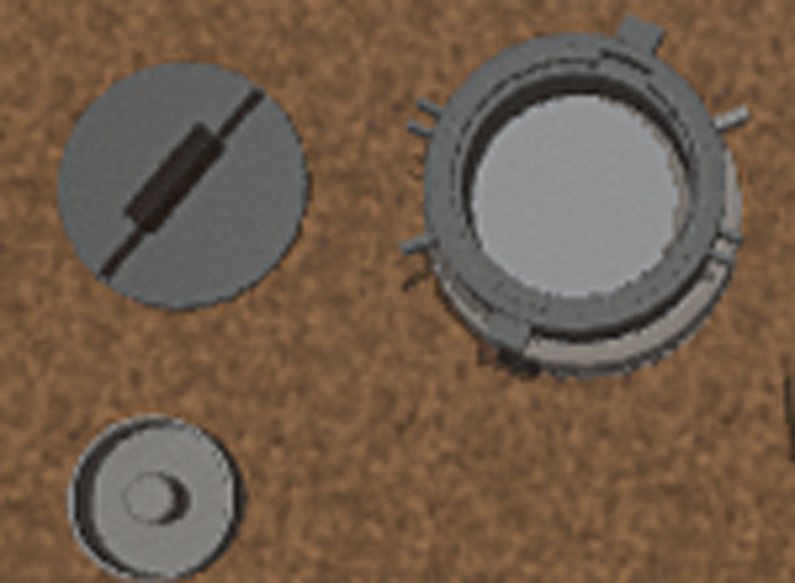

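The crop shows the lid disc centre at crop (183,186), with its bar running from (107,275) to (260,93). The collar centre is near (575,185), the slot blocks are at (641,38) and (508,330), and the pulse ribs are at (732,120) and (415,245). The small bowl's hub is at (153,498).

I'll turn the tool to yaw 90°, so that tool x is world y and tool y is world x, then go over the medium bowl.

```bash
python3 - <<'E'
from h import *
c=cam('top');f=lambda p,z:pix2w(c,(155+p[0]/5.3-.4,150+p[1]/5.3-.4),z)
for n,p,q,z in[('slot',(641,38),(508,330),150),('rib',(732,120),(415,245),150),('lidbar',(260,93),(107,275),18)]:
    A,B=f(p,z),f(q,z);d=A-B;print(n,((A+B)/2).round(1),np.degrees(np.arctan2(d[1],d[0])).round(1))
print(f((575,185),160),f((183,186),18),f((153,498),44))
E
python3 -m crank '[[[0,0,0,0,0,-1,85],[0,0,0,0,0,-1,85],[0,0,0,0,0,-1,85],[0,0,0,0,0,-1,85],[0,0,0,0,0,-1,85],[0,0,0,0,0,-1,85],[0,0,0,0,0,-1,85],[0,0,0,0,0,-1,85]]]'
python3 -m crank '[[[0,0,0,0,0,-0.59,60],[0.6,1,0,0,0,0,40],[0.6,1,0,0,0,0,40],[0.6,1,0,0,0,0,40],[0.6,1,0,0,0,0,40],[0.6,1,0,0,0,0,40],[0.6,1,0,0,0,0,40],[0.5,1,0,0,0,0,40]]]'
python3 -m crank '[[[0.4,1,0.5,0,0,0,40],[0.3,1,0.5,0,0,0,40],[0.3,1,0.5,0,0,0,40],[0.3,1,0.5,0,0,0,40],[0.3,1,0.5,0,0,0,40],[0.3,1,0.5,0,0,0,40],[0,0.4,0,0,0,0,40],[0,0,0,0,0,0,40]]]'
python3 - <<'E'
from h import *
T=pose();im=capture('wrist');cv2.imwrite('pics/w1.png',im);np.save('w1.npy',T)
s=sense();print(T.round(3),s['joints'])
E
```

```text
slot [587.3  33.5 150. ] -25.3
rib [587.5  34.  150. ] -69.5
lidbar [615.1 257.3  18. ] -40.0
[584.4077451   33.11403231 160.        ] [613.68947809 257.84554749  18.        ] [439.75298554 267.27854097  44.        ]
time_s: 0.95
eef_pos: [190.7, -489.0, 231.0]
ee_rot: [-0.0, 0.734, 0.68, 0.0]
force: [-0.1, 0.3, 0.0]
grip_width: 0.994
grip_force: 0.0
time_s: 1.75
eef_pos: [366.6, -385.6, 231.2]
ee_rot: [-0.0, 0.707, 0.707, 0.0]
force: [-0.8, -1.3, -0.8]
grip_width: 0.467
grip_force: 0.0
time_s: 2.55
eef_pos: [526.4, -338.4, 155.4]
ee_rot: [-0.001, 0.706, 0.708, 0.0]
force: [-0.1, -0.2, 0.2]
grip_width: 0.467
grip_force: 0.0
[[-2.00000e-03  1.00000e+00 -1.00000e-03  5.26406e+02]
 [ 1.00000e+00  2.00000e-03  1.00000e-03 -3.38414e+02]
 [ 1.00000e-03 -1.00000e-03 -1.00000e+00  1.55360e+02]
 [ 0.00000e+00  0.00000e+00  0.00000e+00  1.00000e+00]] [-7.59486509e-01  5.95055212e-01  1.27274896e+00 -1.28285082e-04
  1.27447024e+00 -7.60538617e-01]
```

View pics/w1.png

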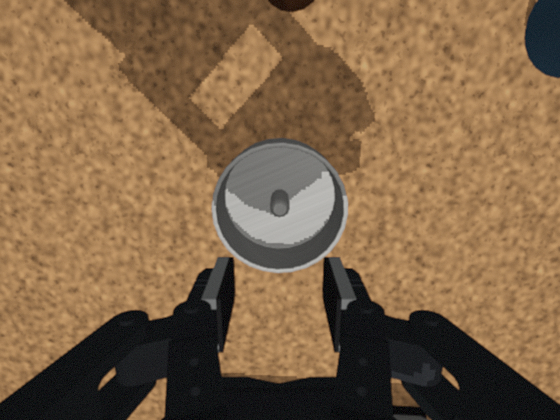

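The picture shows the medium bowl's rim spanning columns 213–347 and rows 139–272, with the post top near (280,209). I'll turn this into a world position.

```bash
cat >> h.py <<'E'
from scipy.optimize import least_squares
def rimfit(c,box,z,r):
    """box = left,right,top,bottom pixel extent of a horizontal circle"""
    def f(x):
        p=proj(c,circ(x,z,x[2] if r is None else r));return [p[:,0].min()-box[0],p[:,0].max()-box[1],p[:,1].min()-box[2],p[:,1].max()-box[3]]
    x0=pix2w(c,((box[0]+box[1])/2,(box[2]+box[3])/2),z)[:2]
    s=least_squares(f,list(x0)+[50 if r is None else r],diff_step=1e-4);return s.x.round(1),s.fun.round(1)
E
python3 - <<'E'
from h import *
c=cam('wrist',np.load('w1.npy'))
print(rimfit(c,(213,347,139,272),44,53),rimfit(c,(213,347,139,272),44,None),pix2w(c,(280,209),38).round(1))
print(rimfit(cam('top'),(378.5,414.5,190.5,227),44,None))
E
```

```text
(array([ 526.6, -342.9,   53. ]), array([-1.9,  1.9,  0.8, -0.7])) (array([ 526.6, -342.7,   52.5]), array([-1.3,  1.3,  1.2, -1.4])) [ 526.6 -344.4   38. ]
(array([ 525.2, -343.8,   52.2]), array([-0.2,  0.2,  0.2, -0.2]))
```

```bash

python3 -m crank '[[[-0.2,0,1,0,0,0,40],[0,0,1,0,0,0,40],[0,0,1,0,0,0,40],[0,0,1,0,0,0,40],[0,0,1,0,0,0,40],[0,0,0.5,0,0,0,40],[0,0,0.3,0,0,0,40],[0,0,0,0,0,0,40]]]'
python3 -m crank '[[[0,0,0,0,0,0,5],[0,0,0,0,0,0,5],[0,0,0,0,0,0,5],[0,0,0,0,0,0,5],[0,0,0,0,0,0,5],[0,0,0,0,0,0,5],[0,0,0,0,0,0,5],[0,0,0,0,0,0,5]]]' 40
```

```text
time_s: 3.4
eef_pos: [525.4, -344.2, 11.2]
ee_rot: [-0.0, 0.707, 0.707, -0.0]
force: [0.2, 0.5, 0.1]
grip_width: 0.468
grip_force: 0.0
time_s: 4.2
eef_pos: [526.2, -344.5, 12.7]
ee_rot: [0.001, 0.707, 0.707, -0.0]
force: [-1.3, 0.3, 6.6]
grip_width: 0.169
grip_force: 39.3
```

```bash

python3 -m crank '[[[0,0,-0.3,0,0,0,5],[0,0,-0.7,0,0,0,5],[0,0,-1,0,0,0,5],[0,0,-1,0,0,0,5],[0,0,-1,0,0,0,5],[0,0,-1,0,0,0,5],[0,0,-1,0,0,0,5],[0,0,-1,0,0,0,5]]]'
python3 -m crank '[[[0,0,-1,0,0,0,5],[0.5,0.2,-1,0,0,0,5],[1,0.2,-1,0,0,0,5],[1,0.2,-0.5,0,0,0,5],[1,0.2,0,0,0,0,5],[1,0.2,0,0,0,0,5],[1,0.2,0,0,0,0,5],[1,0.2,0,0,0,0,5]]]'
python3 -m crank '[[[1,0.4,0,0,0,0,5],[1,0.4,0,0,0,0,5],[0.8,0.3,0,0,0,0,5],[0.5,0,0,0,0,0,5],[0.2,0,0,0,0,0,5],[0,0,0,0,0,0,5],[0,0,0,0,0,0,5],[0,0,0,0,0,0,5]]]'
python3 - <<'E'
from h import *
T=pose();im=capture('wrist');cv2.imwrite('pics/w2.png',im);np.save('w2.npy',T)
cv2.imwrite('pics/t2.png',capture('top'))
E
```

```text
time_s: 5.0
eef_pos: [525.4, -343.7, 187.5]
ee_rot: [-0.0, 0.707, 0.707, 0.0]
force: [0.7, -0.7, -1.5]
grip_width: 0.171
grip_force: 39.3
time_s: 5.8
eef_pos: [560.5, -180.3, 274.0]
ee_rot: [-0.0, 0.707, 0.707, -0.0]
force: [0.7, 0.1, -0.9]
grip_width: 0.171
grip_force: 39.3
time_s: 6.6
eef_pos: [587.9, -94.8, 273.8]
ee_rot: [0.0, 0.707, 0.707, -0.0]
force: [0.9, -0.3, -2.1]
grip_width: 0.167
grip_force: 39.3
```

View pics/w2.png

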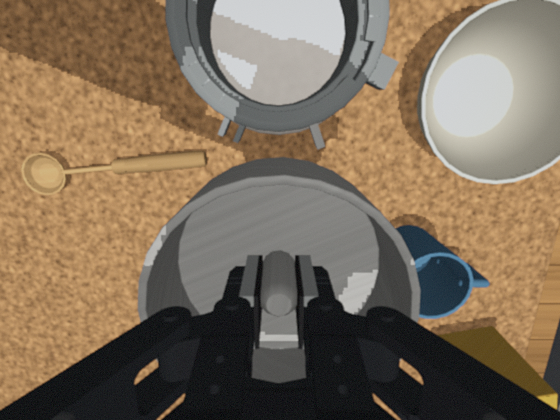

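The picture shows the collar's outer edge from about column 166 to 388, with its bottom at row 131. A slot block is at (382,71), a pulse rib at (318,135) and a lock pair at (230,130). The bowl hangs level in the fingers, its rim spanning columns 139–419.

```bash
python3 - <<'E'
from h import *
c=cam('wrist',np.load('w2.npy'));print(np.load('w2.npy')[:3,3])
def f(x):
    p=proj(c,circ(x,160,75));return[p[:,0].min()-166,p[:,0].max()-388,p[:,1].max()-131]
s=least_squares(f,[585,33],diff_step=1e-4);print('outer',s.x,s.fun)
for n,uv in[('block',(384,70)),('rib',(319,140))]:
    p=pix2w(c,uv,155);d=p[:2]-s.x[:2];print(n,p,np.hypot(*d),np.degrees(np.arctan2(d[1],d[0])))
print('bowl',rimfit(c,(139,419,170,425),np.load('w2.npy')[2,3]-12+44,None))
im=cv2.imread('pics/w2.png')
for xy,z,r,col in[(s.x,160,75,(0,0,255)),(s.x,160,60.5,(0,255,0)),(s.x,90,57,(255,0,0)),((587.9,-94.8),np.load('w2.npy')[2,3]-12+44,53,(0,255,255))]:
    cv2.polylines(im,[proj(c,circ(xy,z,r)).round().astype(int)],True,col,1)
t=cv2.imread('pics/t2.png');ct=cam('top')
for xy,z,r,col in[(s.x,160,75,(0,0,255)),(s.x,160,60.5,(0,255,0)),(s.x,0,85,(255,0,0))]:
    cv2.polylines(t,[proj(ct,circ(xy,z,r)).round().astype(int)],True,col,1)
t=cv2.resize(t[140:230,220:310],(400,400),interpolation=cv2.INTER_NEAREST)
cv2.imwrite('pics/o2.png',np.hstack([cv2.resize(im,(400,300)),t[50:350]]))
E
```

```text
[587.85845683 -94.84494117 273.80965384]
outer [585.9912535   34.17514753] [-2.72660021  2.73595591  0.58114089]
block [661.30019694   1.27716229 155.        ] 82.18098560588318 -23.597646914711902
rib [617.19152945 -47.41758267 155.        ] 87.35462690267829 -69.0736262760579
bowl (array([587.1, -93.7,  52.4]), array([-2.8,  2.7,  2.8, -3.6]))
```

View pics/o2.png

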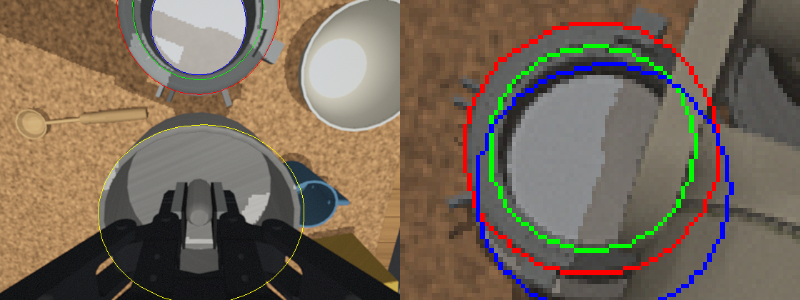

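```bash

python3 -m crank '[[[0.5,-0.06,0,0,0,0,5],[1,0,0,0,0,0,5],[1,0,0,0,0,0,5],[1,0,0,0,0,0,5],[0.9,0,0,0,0,0,5],[0.5,0,0,0,0,0,5],[0.23,0,0.2,0,0,0,5],[0,0,0.8,0,0,0,5]]]'
python3 -m crank '[[[0,0,1,0,0,0,5],[0,0,1,0,0,0,5],[0,0,0.6,0,0,0,5],[0,0,0.2,0,0,0,5],[0,0,0,0,0,0,5],[0,0,0,0,0,0,5],[0,0,0,0,0,0,5],[0,0,0,0,0,0,5]]]'
```

```text
time_s: 7.5
eef_pos: [587.2, 34.7, 250.0]
ee_rot: [0.002, 0.707, 0.707, 0.001]
force: [0.3, -1.2, -2.5]
grip_width: 0.172
grip_force: 39.4
time_s: 8.3
eef_pos: [586.8, 34.2, 179.5]
ee_rot: [0.0, 0.707, 0.707, 0.0]
force: [-0.7, 0.4, -2.1]
grip_width: 0.171
grip_force: 39.3
```

```bash

python3 -m crank '[[[0,-0.02,0.5,0,0,0,5],[0,0,0.5,0,0,0,5],[0,0,0.5,0,0,0,5],[0,0,0.5,0,0,0,5],[0,0,0.4,0,0,0,5],[0,0,0.2,0,0,0,5],[0,0,0.1,0,0,0,5],[0,0,0,0,0,0,5]]]'
python3 -m crank '[[[0,0,0.1,0,0,0,5],[0,0,0.1,0,0,0,5],[0,0,0.05,0,0,0,5],[0,0,0.05,0,0,0,5],[0,0,0.05,0,0,0,5],[0,0,0,0,0,0,5],[0,0,0,0,0,0,5],[0,0,0,0,0,0,5]]]'
```

```text
time_s: 9.1
eef_pos: [586.1, 34.3, 111.2]
ee_rot: [0.0, 0.707, 0.707, 0.0]
force: [0.1, -0.1, -1.4]
grip_width: 0.168
grip_force: 39.3
time_s: 9.9
eef_pos: [586.1, 34.3, 102.7]
ee_rot: [0.0, 0.707, 0.707, 0.0]
force: [-1.3, 0.5, 1.2]
grip_width: 0.166
grip_force: 39.5
```

```bash

python3 -m crank '[[[0,0,0,0,0,0,20],[0,0,0,0,0,0,35],[0,0,0,0,0,0,40],[0,0,0,0,0,0,40],[0,0,0,0,0,0,40],[0,0,-0.3,0,0,0,40],[0,0,-0.8,0,0,0,40],[0,0,-1,0,0,0,40]]]'
python3 -m crank '[[[0,0,-1,0,0,0,40],[0,0,-1,0,0,0,40],[0.5,-0.3,0,0,0,0,40],[1,-0.7,0,0,0,0,40],[1,-0.7,0,0,0,0,40],[1,-0.7,0,0,0,0,40],[1,-0.7,0,0,0,0,40],[1,-0.7,0,0,0,0,40]]]'
python3 -m crank '[[[1,-0.7,0,0,0,0,40],[1,-0.7,0.5,0,0,0,40],[1,-0.5,0.5,0,0,0,40],[0.5,-0.2,0.5,0,0,0,40],[0,0,0.5,0,0,0,40],[0,0,0,0,0,0,40],[0,0,0,0,0,0,40],[0,0,0,0,0,0,40]]]'
python3 - <<'E'
from h import *
T=pose();im=capture('wrist');cv2.imwrite('pics/w3.png',im);np.save('w3.npy',T)
cv2.imwrite('pics/t3.png',capture('top'));cv2.imwrite('pics/s3.png',capture('scene'))
E
```

```text
time_s: 10.7
eef_pos: [585.6, 34.3, 155.5]
ee_rot: [-0.001, 0.707, 0.707, -0.0]
force: [-0.5, 0.0, 0.6]
grip_width: 0.467
grip_force: 0.0
time_s: 11.5
eef_pos: [489.6, 173.0, 204.8]
ee_rot: [-0.0, 0.707, 0.707, -0.0]
force: [0.6, 0.0, 0.1]
grip_width: 0.467
grip_force: 0.0
time_s: 12.3
eef_pos: [439.2, 258.5, 155.5]
ee_rot: [0.0, 0.707, 0.707, 0.0]
force: [1.0, 0.3, -0.5]
grip_width: 0.469
grip_force: 0.0
```

View pics/w3.png

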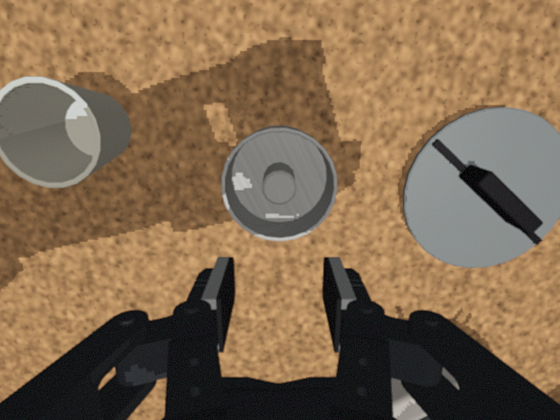

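The picture shows the small bowl's rim spanning columns 221–337 and rows 127–241, with the hub top at (279,185). The cup is at (48,132) and the lid at right, around (490,187). I'll also check the medium bowl in the well from the top and scene pictures just taken.

```bash
python3 - <<'E'
from h import *
c=cam('wrist',np.load('w3.npy'));print(np.load('w3.npy')[:3,3])
print(rimfit(c,(221,337,127,241),40,45),rimfit(c,(221,337,127,241),40,None),pix2w(c,(279,185),44))
t=cv2.imread('pics/t3.png');s=cv2.imread('pics/s3.png')
a=cv2.resize(t[145:225,225:305],(400,400),interpolation=cv2.INTER_CUBIC);b=cv2.resize(s[165:255,265:355],(400,400),interpolation=cv2.INTER_CUBIC)
cv2.imwrite('pics/o3.png',np.hstack([a,b]))
E
```

```text
[439.22608066 258.54733811 155.53617239]
(array([438.8, 270.8,  45. ]), array([-0.7,  0.7, -0.1,  0.2])) (array([438.8, 270.9,  44.7]), array([-0.3,  0.3,  0.3, -0.3])) [438.81142819 273.28589463  44.        ]
```

View pics/o3.png

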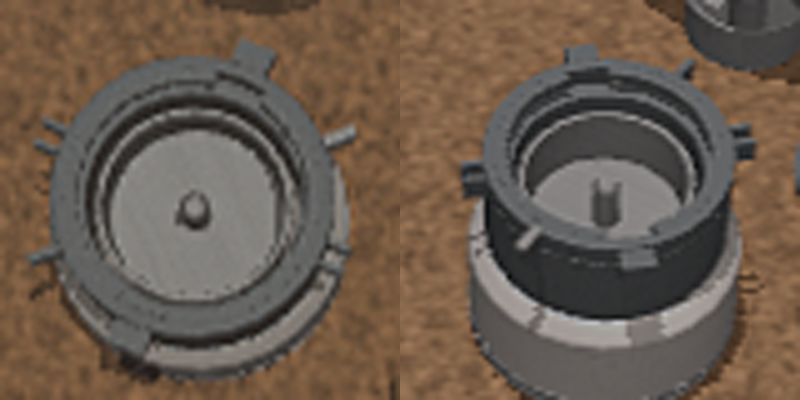

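The medium bowl sits flat in the well. Next I grip the small bowl's hub.

```bash

python3 -m crank '[[[0.5,0,1,0,0,0,42],[0,0,1,0,0,0,42],[0,0,1,0,0,0,42],[0,0,1,0,0,0,42],[0,0,1,0,0,0,42],[0,0,0.4,0,0,0,42],[0,0,0.2,0,0,0,42],[0,0,0,0,0,0,42]]]'
python3 -m crank '[[[0,0,0,0,0,0,15],[0,0,0,0,0,0,15],[0,0,0,0,0,0,15],[0,0,0,0,0,0,15],[0,0,0,0,0,0,15],[0,0,0,0,0,0,15],[0,0,0,0,0,0,15],[0,0,-0.4,0,0,0,15]]]' 40
python3 -m crank '[[[0,0,-0.6,0,0,0,15],[0,0,-1,0,0,0,15],[0,0,-1,0,0,0,15],[0,0,-1,0,0,0,15],[0,0,-1,0,0,0,15],[0,0,-1,0,0,0,15],[0,0,-1,0,0,0,15],[0,0,-1,0,0,0,15]]]'
python3 -m crank '[[[0,0,-1,0,0,0,15],[-0.3,0.2,-1,0,0,0,15],[-1,0.6,-0.4,0,0,0,15],[-1,0.8,0,0,0,0,15],[-0.8,0.8,0,0,0,0,15],[-0.4,0.5,0,0,0,0,15],[0,0.2,0,0,0,0,15],[0,0,0,0,0,0,15]]]'
python3 - <<'E'
from h import *
T=pose();im=capture('wrist');cv2.imwrite('pics/w4.png',im);np.save('w4.npy',T);print(T.round(3))
E
```

```text
time_s: 13.25
eef_pos: [438.7, 271.7, 15.4]
ee_rot: [0.0, 0.707, 0.707, 0.0]
force: [0.1, -1.1, 0.2]
grip_width: 0.49
grip_force: 0.0
time_s: 14.05
eef_pos: [438.0, 271.5, 25.1]
ee_rot: [-0.0, 0.707, 0.707, -0.001]
force: [-0.5, 0.3, -1.3]
grip_width: 0.312
grip_force: 39.8
time_s: 14.85
eef_pos: [438.1, 271.6, 216.9]
ee_rot: [0.0, 0.707, 0.707, 0.0]
force: [0.6, -0.3, -2.5]
grip_width: 0.307
grip_force: 39.7
time_s: 15.65
eef_pos: [515.9, 184.8, 275.0]
ee_rot: [-0.0, 0.707, 0.707, -0.0]
force: [0.2, -0.4, -1.4]
grip_width: 0.311
grip_force: 39.8
[[ -0.      1.     -0.    515.883]
 [  1.      0.      0.    184.809]
 [  0.     -0.     -1.    275.042]
 [  0.      0.      0.      1.   ]]
```

View pics/w4.png

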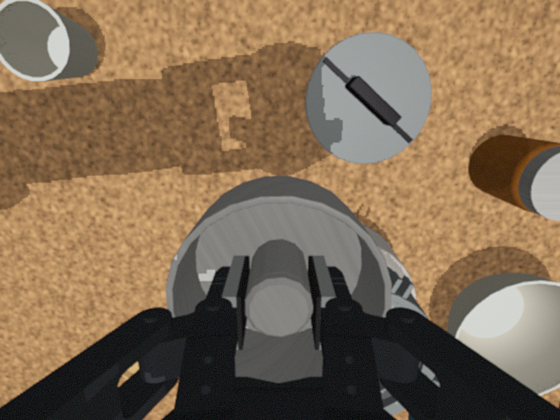

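The small bowl hangs level, with its rim spanning columns 167–391, the rim's far edge near row 197 and the hub top at about (279,305). The lid is clear at (369,98), its bar running from (322,60) to (411,141).

```bash
python3 - <<'E'
from h import *
for f,r,z in(('w4',45,301),('w2',53,306)):
    T=np.load(f+'.npy');c=cam('wrist',T)
    for dy in(-1,0,1,2):
        p=proj(c,circ((T[0,3],T[1,3]+dy),z,r));print(f,dy,p[:,0].min().round(1),p[:,0].max().round(1),p[:,1].min().round(1))
    g=cv2.cvtColor(cv2.imread(f'pics/{f}.png'),cv2.COLOR_BGR2GRAY)
    print([int(v) for v in g[165:210,279]])
    print(proj(c,[[T[0,3],T[1,3],z+4]]) )
c=cam('wrist',np.load('w4.npy'));A,B=pix2w(c,(322,60),18),pix2w(c,(411,141),18);d=A-B
print('lid',(A+B)/2,np.degrees(np.arctan2(d[1],d[0])),rimfit(c,(305.5,432,32,164),18,70),rimfit(c,(305.5,432,32,164),18,None))
E
```

```text
w4 -1 164.6 397.5 196.2
w4 0 164.3 397.7 193.4
w4 1 164.1 398.0 190.6
w4 2 163.8 398.3 187.8
[92, 92, 94, 94, 95, 98, 101, 101, 99, 97, 94, 85, 83, 81, 82, 84, 82, 81, 81, 82, 83, 82, 83, 83, 85, 82, 84, 81, 81, 80, 87, 113, 143, 145, 141, 138, 130, 127, 123, 130, 131, 133, 134, 134, 132]
[[281.10203116 311.73807487]]
w2 -1 137.3 425.1 177.6
w2 0 136.9 425.5 174.6
w2 1 136.6 425.8 171.6
w2 2 136.3 426.2 168.5
[81, 83, 85, 82, 78, 81, 81, 81, 81, 83, 108, 138, 144, 144, 141, 137, 132, 128, 120, 115, 127, 131, 133, 129, 129, 129, 126, 128, 127, 126, 128, 130, 130, 131, 134, 129, 129, 131, 129, 133, 131, 131, 134, 132, 133]
[[281.25609984 321.94567552]]
lid [613.86060085 258.88293109  18.        ] 140.84600245601527 (array([614.4, 259.1,  70. ]), array([-0.3,  0.3, -0.3,  0.4])) (array([614.4, 259.2,  69.6]), array([ 0., -0., -0.,  0.]))
```

```bash

python3 -m crank '[[[-0.5,0.3,0,0,0,0,15],[-1,0.5,0,0,0,0,15],[-1,0.5,0,0,0,0,15],[-1,0.5,0,0,0,0,15],[-1,0.5,0,0,0,0,15],[-1,0.4,0,0,0,0,15],[-0.5,0.1,0.3,0,0,0,15],[0,0,0.7,0,0,0,15]]]'
python3 -m crank '[[[0,0,1,0,0,0,15],[0,0,1,0,0,0,15],[0,0,0.7,0,0,0,15],[0,0,0.3,0,0,0,15],[0,0,0,0,0,0,15],[0,0,0,0,0,0,15],[0,0,0,0,0,0,15],[0,0,0,0,0,0,15]]]'
```

```text
time_s: 16.5
eef_pos: [586.5, 32.8, 250.3]
ee_rot: [0.001, 0.707, 0.707, 0.001]
force: [0.2, -0.4, -1.9]
grip_width: 0.307
grip_force: 39.8
time_s: 17.3
eef_pos: [586.3, 34.3, 175.8]
ee_rot: [0.001, 0.707, 0.707, 0.0]
force: [-0.7, -0.5, -1.3]
grip_width: 0.305
grip_force: 39.8
```

```bash

python3 -m crank '[[[0.02,-0.01,0.4,0,0,0,15],[0,0,0.4,0,0,0,15],[0,0,0.2,0,0,0,15],[0,0,0.2,0,0,0,15],[0,0,0.2,0,0,0,15],[0,0,0.2,0,0,0,15],[0,0,0.1,0,0,0,15],[0,0,0,0,0,0,15]]]'
python3 -m crank '[[[0,0,0.2,0,0,0,15],[0,0,0.2,0,0,0,15],[0,0,0.2,0,0,0,15],[0,0,0.1,0,0,0,15],[0,0,0.1,0,0,0,15],[0,0,0.1,0,0,0,15],[0,0,0.05,0,0,0,15],[0,0,0,0,0,0,15]]]'
```

```text
time_s: 18.1
eef_pos: [585.6, 34.8, 132.2]
ee_rot: [-0.0, 0.707, 0.707, -0.0]
force: [-0.5, -0.8, -1.2]
grip_width: 0.304
grip_force: 39.8
time_s: 18.9
eef_pos: [585.8, 34.7, 110.3]
ee_rot: [0.0, 0.707, 0.707, 0.0]
force: [-6.0, -0.3, 11.2]
grip_width: 0.309
grip_force: 40.9
```

```bash

python3 -m crank '[[[0,0,-0.04,0,0,0,25],[0,0,0,0,0,0,35],[0,0,0,0,0,0,42],[0,0,0,0,0,0,42],[0,0,0,0,0,0,42],[0,0,-0.3,0,0,0,42],[0,0,-0.8,0,0,0,42],[0,0,-1,0,0,0,42]]]'
python3 -m crank '[[[0,0,-1,0,0,0,42],[0,0,-0.6,0,0,0,42],[0.5,0.1,0,0,0,0,42],[1,0.2,0,0,0,0,42],[1,0.2,0,0,0,0,42],[1,0.2,0,0,0,0,42],[1,0.2,0,0,0,0,42],[1,0.2,0,0,0,0,42]]]'
python3 -m crank '[[[1,0.2,0,0,0,0,42],[1,0.05,0,0,0,-0.3,42],[0,0,0,0,0,-1,42],[0,0,0,0,0,-1,42],[0,0,0,0,0,-1,42],[0,0,0,0,0,-1,42],[0,0,0,0,0,-1,42],[0,0,0,0,0,-1,42]]]'
python3 - <<'E'
from h import *
T=pose();im=capture('wrist');cv2.imwrite('pics/w5.png',im);np.save('w5.npy',T);print(T.round(3))
t=capture('top');s=capture('scene')
a=cv2.resize(t[145:225,225:305],(400,400),interpolation=cv2.INTER_CUBIC);b=cv2.resize(s[165:255,265:355],(400,400),interpolation=cv2.INTER_CUBIC)
w=cv2.resize(im,(267,200),interpolation=cv2.INTER_AREA)
cv2.imwrite('pics/o5.png',np.vstack([np.hstack([a,b]),np.hstack([w,np.zeros((200,533,3),np.uint8)])]))
E
```

```text
time_s: 19.7
eef_pos: [585.4, 34.8, 162.7]
ee_rot: [-0.001, 0.707, 0.707, -0.0]
force: [-0.6, -0.3, 0.8]
grip_width: 0.493
grip_force: 0.0
time_s: 20.5
eef_pos: [612.9, 174.3, 201.2]
ee_rot: [-0.001, 0.707, 0.707, -0.001]
force: [-0.3, -0.1, -0.3]
grip_width: 0.496
grip_force: 0.0
time_s: 21.3
eef_pos: [619.0, 223.2, 201.1]
ee_rot: [-0.001, 0.336, 0.942, -0.0]
force: [0.2, 0.0, -0.3]
grip_width: 0.495
grip_force: 0.0
[[-7.75000e-01  6.32000e-01 -2.00000e-03  6.18963e+02]
 [ 6.32000e-01  7.75000e-01 -0.00000e+00  2.23218e+02]
 [ 1.00000e-03 -1.00000e-03 -1.00000e+00  2.01114e+02]
 [ 0.00000e+00  0.00000e+00  0.00000e+00  1.00000e+00]]
```

View pics/o5.png

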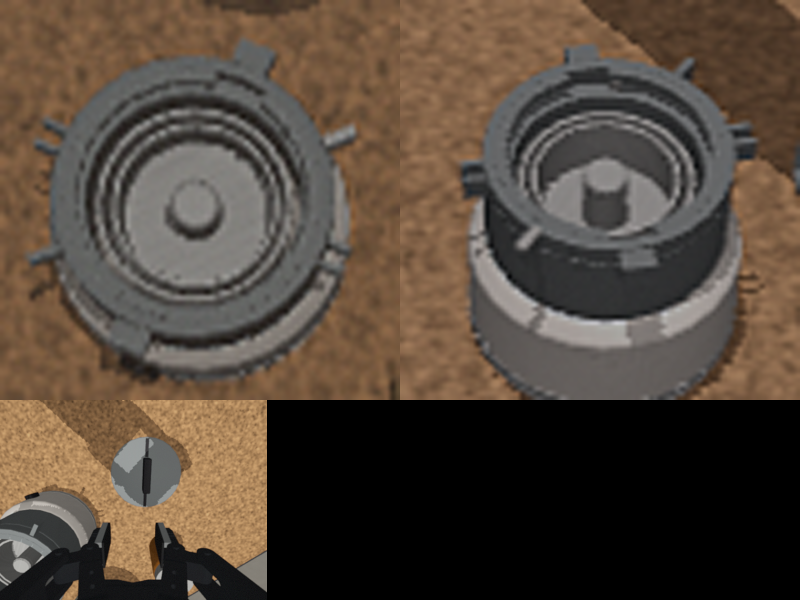

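Both bowls sit nested and flat. In the wrist picture the lid's bar runs along the tool x axis, so I'll shift onto it, descend and grip.

```bash

python3 -m crank '[[[0.6,0.5,0.5,0,0,0,42],[0.45,0.49,1,0,0,0,42],[0,0,1,0,0,0,42],[0,0,1,0,0,0,42],[0,0,1,0,0,0,42],[0,0,0.5,0,0,0,42],[0,0,0,0,0,0,42],[0,0,0,0,0,0,42]]]'
python3 -m crank '[[[0,0,0.6,0,0,0,42],[0,0,0.6,0,0,0,42],[0,0,0.5,0,0,0,42],[0,0,0.3,0,0,0,42],[0,0,0,0,0,0,42],[0,0,0,0,0,0,42],[0,0,0,0,0,0,42],[0,0,0,0,0,0,42]]]'
python3 -m crank '[[[0,0,0,0,0,0,5],[0,0,0,0,0,0,5],[0,0,0,0,0,0,5],[0,0,0,0,0,0,5],[0,0,0,0,0,0,5],[0,0,0,0,0,0,5],[0,0,0,0,0,0,5],[0,0,0,0,0,0,5]]]' 50
```

```text
time_s: 22.25
eef_pos: [615.4, 258.3, 78.3]
ee_rot: [0.001, 0.339, 0.941, 0.0]
force: [0.3, -1.1, 0.3]
grip_width: 0.488
grip_force: 0.0
time_s: 23.05
eef_pos: [615.3, 258.1, 27.9]
ee_rot: [0.0, 0.339, 0.941, 0.0]
force: [1.0, 0.8, 0.2]
grip_width: 0.495
grip_force: 0.0
time_s: 23.85
eef_pos: [615.2, 258.2, 27.7]
ee_rot: [0.0, 0.339, 0.941, 0.0]
force: [-0.4, -0.1, 6.1]
grip_width: 0.152
grip_force: 50.1
```

```bash

python3 -m crank '[[[0,0,-0.3,0,0,0,5],[0,0,-0.8,0,0,0,5],[0,0,-1,0,0,0,5],[0,0,-1,0,0,0,5],[0,0,-1,0,0,0,5],[0,0,-1,0,0,0,5],[0,0,-1,0,0,-0.9,5],[0,0,-1,0,0,-1,5]]]'
python3 -m crank '[[[0,0,-1,0,0,0,5],[-0.09,-0.3,-0.4,0,0,0,5],[-0.3,-0.9,0,0,0,0,5],[-0.3,-0.95,0,0,0,0,5],[-0.3,-1,0,0,0,0,5],[-0.3,-1,0,0,0,0,5],[-0.3,-1,0,0,0,0,5],[-0.3,-1,0,0,0,0,5]]]'
python3 -m crank '[[[-0.3,-1,0,0,0,0,5],[-0.3,-0.8,0,0,0,0,5],[-0.3,-0.5,0,0,0,0,5],[-0.2,-0.2,0,0,0,0,5],[0,0,0,0,0,0,5],[0,0,0,0,0,0,5],[0,0,0,0,0,0,5],[0,0,0,0,0,0,5]]]'
python3 - <<'E'
from h import *
T=pose();im=capture('wrist');np.save('w6.npy',T);print(T.round(3));c=cam('wrist',T);s=sense();print(s['joints'])
x=T[:2,0];z0=T[2,3]-28;ctr=T[:2,3]+1.3*x
cv2.polylines(im,[proj(c,circ(ctr,z0+18,70)).round().astype(int)],True,(0,255,255),1)
cv2.polylines(im,[proj(c,circ((586.2,33.8),160,75)).round().astype(int)],True,(0,0,255),1)
a=np.radians(np.array([-24.4,155.6,-69.4,110.6]));cv2_p=proj(c,circ((586.2,33.8),155,93,a)).round().astype(int)
for p in cv2_p: cv2.circle(im,tuple(int(v) for v in p),4,(0,255,0),1)
cv2.imwrite('pics/w6.png',im)
E
```

```text
time_s: 24.65
eef_pos: [614.5, 258.0, 205.4]
ee_rot: [-0.001, 0.209, 0.978, -0.0]
force: [-0.5, 0.5, -2.0]
grip_width: 0.154
grip_force: 49.2
time_s: 25.45
eef_pos: [593.7, 97.0, 238.7]
ee_rot: [-0.001, 0.212, 0.977, -0.0]
force: [-0.4, 0.3, -2.7]
grip_width: 0.152
grip_force: 49.2
time_s: 26.25
eef_pos: [593.8, 31.0, 239.7]
ee_rot: [-0.0, 0.211, 0.978, 0.0]
force: [-0.1, -0.6, -2.2]
grip_width: 0.154
grip_force: 49.2
[[-9.11000e-01  4.12000e-01 -0.00000e+00  5.93769e+02]
 [ 4.12000e-01  9.11000e-01  0.00000e+00  3.09560e+01]
 [ 0.00000e+00  0.00000e+00 -1.00000e+00  2.39739e+02]
 [ 0.00000e+00  0.00000e+00  0.00000e+00  1.00000e+00]]
[-1.45011620e-01  4.63212474e-01  1.25991945e+00  7.72400945e-05
  1.41847934e+00 -1.29113503e+00]
```

View pics/w6.png

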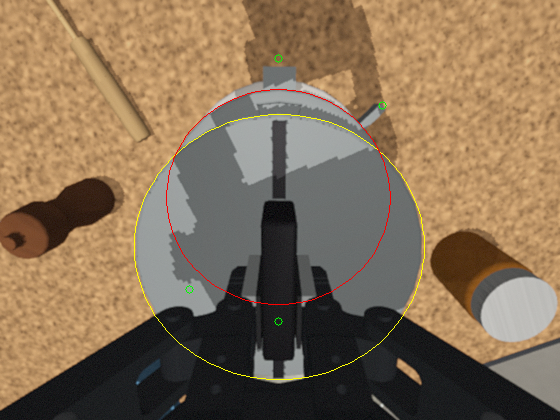

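The overlaid lid outline (yellow) matches the held disc. The slot block at (279,75) and the pulse rib at (382,105) match the model's bearing. I'll shift 6.8 mm along tool x and lower.

```bash

python3 -m crank '[[[0.27,-0.02,0.3,0,0,0,5],[0,0,0.7,0,0,0,5],[0,0,0.5,0,0,0,5],[0,0,0.25,0,0,0,5],[0,0,0,0,0,0,5],[0,0,0,0,0,0,5],[0,0,0,0,0,0,5],[0,0,0,0,0,0,5]]]'
python3 -m crank '[[[0,0,0.2,0,0,0,5],[0,0,0.2,0,0,0,5],[0,0,0.1,0,0,0,5],[0,0,0.1,0,0,0,5],[0,0,0.05,0,0,0,5],[0,0,0,0,0,0,5],[0,0,0,0,0,0,5],[0,0,0,0,0,0,5]]]'
```

```text
time_s: 27.1
eef_pos: [587.7, 32.6, 196.6]
ee_rot: [0.0, 0.211, 0.977, 0.0]
force: [0.7, -0.5, -1.3]
grip_width: 0.15
grip_force: 49.2
time_s: 27.9
eef_pos: [587.5, 32.6, 180.0]
ee_rot: [0.0, 0.211, 0.977, -0.0]
force: [0.5, 0.8, -3.1]
grip_width: 0.15
grip_force: 49.2
```

```bash

python3 -m crank '[[[0,0,0.05,0,0,0,5],[0,0,0.05,0,0,0,5],[0,0,0.05,0,0,0,5],[0,0,0.05,0,0,0,5],[0,0,0.03,0,0,0,5],[0,0,0,0,0,0,5],[0,0,0,0,0,0,5],[0,0,0,0,0,0,5]]]'
```

```text
time_s: 28.7
eef_pos: [587.4, 32.6, 174.7]
ee_rot: [0.0, 0.211, 0.977, -0.0]
force: [-4.3, -0.5, 6.0]
grip_width: 0.149
grip_force: 50.1
```

```bash

python3 -m crank '[[[0,0,0,0,0,0,5],[0,0,0,0,0,0,5],[0,0,0,0,0,0.3,5],[0,0,0,0,0,0.4,5],[0,0,0,0,0,0.4,5],[0,0,0,0,0,0.4,5],[0,0,0,0,0,0.4,5],[0,0,0,0,0,0,5]]]' 90
python3 - <<'E'
from h import *
s=sense();print(s['eef_pos'],s['wrist_torque'],s['force'],s['joints'])
E
```

```text
time_s: 29.5
eef_pos: [588.2, 32.8, 174.8]
ee_rot: [0.001, 0.339, 0.941, 0.001]
force: [2.8, 1.1, 5.5]
grip_width: 0.139
grip_force: 88.7
[588.24080513  32.7535856  174.81081479] [ 0.28562979 -0.27395143 -0.0489585 ] [2.79123438 1.06966361 5.53360913] [-1.43289080e-01  4.97644995e-01  1.37893817e+00  4.86195950e-04
  1.26225392e+00 -1.02335606e+00]
```

```bash

python3 -m crank '[[[0,0,0,0,0,0.4,5],[0,-0.02,0,0,0,0.5,5],[0,-0.02,0,0,0,0.5,5],[0,0,0,0,0,0.5,5],[0,0,0,0,0,0.5,5],[0,0,0,0,0,0.5,5],[0,0,0,0,0,0.5,5],[0,0,0,0,0,0.32,5]]]'
python3 -m crank '[[[0,0,0,0,0,0,5],[0,0,0,0,0,0,5],[0,0,0,0,0,0,5],[0,0,0,0,0,0,5],[0,0,0,0,0,0,5],[0,0,0,0,0,0,5],[0,0,0,0,0,0,5],[0,0,0,0,0,0,5]]]'
python3 - <<'E'
from h import *
T=pose();s=sense();print(s['wrist_torque'],s['force'],np.degrees(np.arctan2(T[1,0],T[0,0])))
w=capture('wrist');t=capture('top');sc=capture('scene')
a=cv2.resize(t[145:225,225:305],(400,400),interpolation=cv2.INTER_CUBIC);b=cv2.resize(sc[155:245,265:355],(400,400),interpolation=cv2.INTER_CUBIC)
cv2.imwrite('pics/o7.png',np.hstack([cv2.resize(w,(480,360)),b[:360,40:360]]))
cv2.imwrite('pics/t7.png',a)
E
```

```text
time_s: 30.3
eef_pos: [587.5, 32.2, 174.8]
ee_rot: [0.001, 0.569, 0.823, 0.001]
force: [2.7, 2.2, 5.2]
grip_width: 0.139
grip_force: 88.8
time_s: 31.1
eef_pos: [587.5, 32.2, 174.8]
ee_rot: [0.001, 0.568, 0.823, 0.001]
force: [2.4, 2.4, 5.7]
grip_width: 0.145
grip_force: 88.7
[ 0.37043896 -0.2999339   0.19363438] [2.40593732 2.3790018  5.71757479] 110.77604787537055
```

View pics/o7.png

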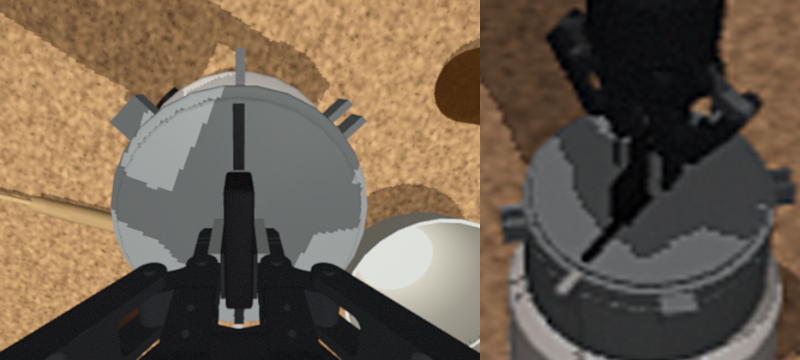

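The lid sits flat, with its bar pointing at the narrow rib at (240,65). The wrist reads a spring torque of about 0.19 N m.

```bash
python3 -c "
from rig import *
print(finish_job())"
```

```text
the job is handed in; nothing more can be done
None
```

I handed the job in at about 31 s with both bowls nested in the well and the lid flat on the collar, held by its bar at the pulse rib; the verdict wasn't shown, and I viewed 12 pictures, 2 over the limit of 10.

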